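Find the hidden release notch and unlock the scanner cover

ROBOT

A 6-joint arm with a two-finger parallel gripper is mounted at the origin on the work surface. World frame = base frame: x ahead of the robot, y to its left, z up, the work surface at z = 0. Lengths are in m, angles in rad, forces in N, time in s.
With the tool pointing down it reaches from about 0.375 to 0.9 m from the base axis. Payload 3.1 kg.
Tool frame: the origin (TCP) lies midway between the tips of the shut fingers; the grasp point (between the pads) lies 19 mm behind it; z points along the fingers, y is the line along which they close (so a half turn about z gives the same grasp; the last joint's range is limited). The gripper opens to 85 mm and grips with 20 to 120 N. Pads are 22 mm wide; open, the fingers measure 114 mm over their backs; the gripper's body (76 mm by 85 mm) begins 54 mm behind the grasp point. The pads swing forward as they close: fully open they stand 13 mm farther back than shut.
Start: joints at [-1.411, 0.527, 1.433, -0, 1.181, -0.178], TCP at [0.207, -0.59, 0.231] pointing down, gripper open.
Joint ranges: [-3.08, 3.08], [-0.75, 2.2], [0.22, 2.44], [-1.43, 4.57], [0, 2.65], [-2.85, 2.85]. Speed limits (rad/s): [2.79, 2.79, 3.14, 3.14, 3.14, 3.14].

INTERFACE

Orientations are given as a 3x3 rotation matrix whose columns are the frame's x, y, z axes.
In Python, from rig import monitor, optics, job gives the robot as it stands.
- The arm moves only by the shell command python3 -m creep 'ROWS' [OPENING] [FORCE]. ROWS is JSON, a list of rows, each a list of 2 entries, a list of its own where there are three numbers: the shift along the tool's x, y, z in m, then the turn, a rotation vector about the tool's x, y, z in rad. A call has exactly 5 rows; each row is the pose to reach, as a shift and turn from the pose commanded when the call began, along the tool's axes at that moment; what a row does not reach only later rows make up. A row lasts 1/12 s, in which the tool goes at most 41.7 mm and 7.16 degrees, less where a joint would pass 70% of its speed; a pose out of reach is approached as far as the arm can. A call with a gripper value outside its range is refused whole. OPENING is the finger opening in m, from 0 to 0.0854, set as the call begins (- or left out, the last holds). The fingers move at their own pace and stop on an object; FORCE is the grip in N (left out, the last holds). Time passes only in rows, so rows that repeat a pose let the fingers close, or fill a call up. It gives the time, the measured TCP pose, the force, the opening and the grip force at its end, in the units of the state.
- monitor.read_state(): the state, without advancing time (a new reading comes with each control period).
- optics.get_image(name): name is "scene" or "top" or "wrist"; returns a dict with "img" (400x640x3 uint8, blue, green, red), "camera_matrix" (3x3 intrinsics, pixels), "rvec" (rotation vector, rad) and "tvec" (3), from world to camera coordinates, as OpenCV has them. Camera axes: x right, y down, z forward; pixel columns grow to the right and rows downward; lengths in m; the calibration is good to about 2 mm. A picture is of the moment at which its call begins. There is no depth.
- job.sign_off(): hands the job in; it is judged then, once.
The state is a dict: "time_s": time; "joints": joint angles; "dq": joint speeds; "tau": joint torques, N m; "ee_pos": TCP position; "eef_rot": TCP orientation; "ft_force": force on the tool from outside, world axes, zero at the start; "wrist_torque": the same for the moment, N m; "opening": opening from 0.0 (shut) to 1.0 (fully open); "finger_force": force on a finger pad.
Only numpy, scipy, OpenCV 4.12 (cv2) and the standard library are available. Lean on these libraries where they do the work, as an engineer would, in place of code of your own. Each camera call takes 0.05 s, during which the arm holds its last target. There are 200 camera calls.

TASK

The flatbed scanner's cover is locked; its release key is hidden in a finger notch somewhere along the black front edge strip. Touch the strip with a closed fingertip near the end with the white dot, sweep along the strip away from the dot until you find the notch, then press the key inside it fully down, so that it stays down and the cover pops ajar, and move clear. Use light touch only: do not touch or prise the cover, grasp nothing, and leave the bottle, the loupe and the brush where they are.

Things in the scene. Friction and masses are not known exactly. Their poses are not given: they have to be found in the camera images.
- scanner: Fixed grey A3 flatbed scanner, 365 mm deep (x) by 570 mm wide (y). Origin: centre of its underside, on the table; x points from its front edge to its back, y along the front towards the white-dot end, z up. A rigid black edge strip runs along its front: top 60 mm above the table, x from -200 to -150 mm, y from -140 to +140 mm, between two grey end caps 4 mm higher; the +y cap bears a 20 mm white dot.
- edge_start (a point): Point on the strip's top face where the sweep begins, 20 mm from the cap with the white dot (scanner x = -180, y = +120 mm); axes as the scanner's. The strip is unbroken from here to 52 mm towards edge_end. Beyond, the notch's centre lies anywhere 80 to 220 mm from here, different each time; it does not shift when touched.
- edge_end (a point): Point on the strip's top face beside the other end cap (scanner x = -180, y = -140 mm), 260 mm from edge_start. The only notch in the strip lies on the line between the two: 56 mm long in y, open above and to the front, 44 mm front to back (scanner x from -200 to -156 mm), with the key as its floor 9 mm below the strip's top.
- release_key (a joint): Travel of the grey release key in the notch, m: 0 = up (top face 9 mm below the strip's top), 0.006 = fully down. The part laid bare by the notch is 42 mm (front to back) by 56 mm. It moves straight down against about 4 N of friction (plus a little from the cover) to a hard stop and stays where it is left.
- cover: White scanner cover, 305 mm by 570 mm, 12 mm thick, top 64 mm above the table when shut; its front rim is 10 mm behind the strip (scanner x = -140 mm). Hinged at the back (scanner x = +165 mm). Origin: middle of its front rim, on the underside (52 mm up when shut). Its z axis is vertical when shut; pressing the key tips it open to 0.09 rad, which raises its front rim by 27 mm.
- bottle_mid (a point): Loose amber bottle with black cap, 44 mm across, 95 mm tall, standing in front of the scanner; point on its axis 45 mm up.
- loupe_mid (a point): Loose clear loupe with black rim, 46 mm across, 37 mm tall, standing in front of the scanner; point on its axis half-way up.
- brush_grip (a point): Loose brush 180 mm long lying in front of the scanner; point on its handle.

How it is judged:
By the outcome, as a careful person would: the job done as asked, in the order asked, and still so for the second after the job is handed in, with the robot touching nothing.
It also fails if it takes over 58 s, if anything falls off the work surface, if the arm or the gripper's body presses on something with over 40 N, if the wrist force passes 120 N, or if a joint passes its speed limit or range.

## Working session

There is one attempt and no reset: what is moved stays moved. The work goes in short steps, Python scripts to look and compute and a shell command to move; the robot and the scene stay as the last step left them, time stands still between calls to the robot, and variables do not carry over. Pictures are saved under pics/ and viewed, at most 10 in all, crops included, and the job is handed in when it is done.

```bash
mkdir -p pics; python3 - <<'E'
from rig import monitor, optics
import cv2
s=monitor.read_state();print(s)
for n in("top","scene"):
    d=optics.get_image(n);cv2.imwrite(f"pics/{n}0.png",d["img"])
    print(n,d["camera_matrix"],d["rvec"],d["tvec"])
E
```

```text
{'time_s': 0.0, 'joints': array([-1.41149739e+00,  5.28479052e-01,  1.43393297e+00, -1.80234456e-05,
        1.18136722e+00, -1.78474476e-01]), 'dq': array([-0.00119438, -0.00160798, -0.00063984,  0.00020837, -0.00070122,
       -0.00112202]), 'tau': array([ 7.94629086e-04, -4.42342722e+01, -1.78023058e+01, -1.41353648e-04,
        8.62613611e-03,  3.33668154e-06]), 'ee_pos': array([ 0.20703826, -0.58894384,  0.23031594]), 'eef_rot': array([[ 9.43492659e-01,  3.31393226e-01, -3.63312809e-04],
       [ 3.31393217e-01, -9.43490268e-01,  2.15625886e-03],
       [ 3.71787480e-04, -2.15481380e-03, -9.99997609e-01]]), 'ft_force': array([-0.57061542,  0.34662853,  0.04469168]), 'wrist_torque': array([-0.05420614,  0.0131866 ,  0.01433661]), 'finger_force': 0.0, 'opening': 0.9988493252219001}
top [[423.02045956   0.         313.63606232]
 [  0.         423.02045956 202.00808369]
 [  0.           0.           1.        ]] [ 2.21802614 -2.16276355  0.0978329 ] [-0.03352758  0.58642039  1.01489495]
scene [[458.37518058   0.         320.92423949]
 [  0.         458.37518058 204.38624003]
 [  0.           0.           1.        ]] [ 2.05456036  1.04447483 -0.52639972] [-0.33751566 -0.23935878  1.39469831]
```

View pics/top0.png

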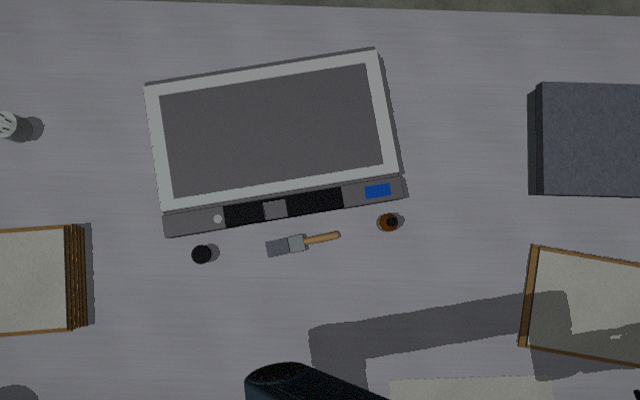

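View pics/scene0.png

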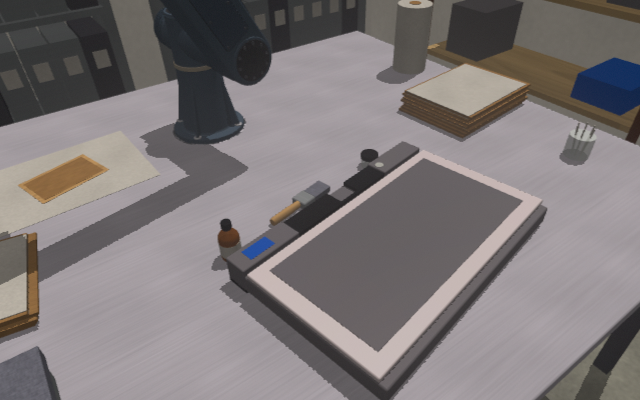

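The top view shows the scanner with the white dot at about (217,218) and the black strip from about (223,214) to (343,197). A grey notch is at about (275,209). The loupe is at (203,254), the brush at (303,243) and the bottle at (389,222).

```bash
cat > h.py <<'E'
import numpy as np, cv2
def ray(d,px,z):
    R=cv2.Rodrigues(np.array(d["rvec"]))[0];t=np.array(d["tvec"]).ravel()
    u=cv2.undistortPoints(np.float64(px).reshape(-1,1,2),np.array(d["camera_matrix"]),None).reshape(-1,2)
    v=np.c_[u,np.ones(len(u))]@R; c=-R.T@t
    return c+v*((z-c[2])/v[:,2])[:,None]
E
python3 - <<'E'
from rig import optics
from h import *
d=optics.get_image("top");im=d["img"];g=im.max(2)
m=np.zeros_like(g);m[180:232,215:352]=(g[180:232,215:352]<45)*255
n,l,st,c=cv2.connectedComponentsWithStats(m)
cs=[]
for i in range(1,n):
    if st[i,4]>100:
        r=cv2.minAreaRect(np.argwhere(l==i)[:,::-1].astype(np.float32));P=ray(d,cv2.boxPoints(r),.06)
        print(st[i],np.round(P,3).tolist())
w=np.zeros_like(g);w[210:227,210:223]=(im.min(2)[210:227,210:223]>140)*255
p=np.argwhere(w)[:,::-1];print(len(p),p.mean(0),ray(d,[p.mean(0)],.064))
# cover: light border
c=((im.min(2)>120)*255).astype(np.uint8);c[:40]=0;c[215:]=0;c[:,:140]=0;c[:,410:]=0
cc,_=cv2.findContours(cv2.morphologyEx(c,cv2.MORPH_OPEN,np.ones((5,5))),0,2);k=max(cc,key=cv2.contourArea)
P=ray(d,cv2.boxPoints(cv2.minAreaRect(k)),.064);print(cv2.contourArea(k),np.round(P,3).tolist(),np.linalg.norm(P-np.roll(P,1,0),axis=1))
print(np.round(ray(d,[[203,254],[388,222]],.037),3))
print(np.round(ray(d,[[266,256],[268,241],[304,234],[340,234]],.01),3))
b=cv2.resize(im[180:270,150:420],None,fx=2.9,fy=2.9,interpolation=cv2.INTER_CUBIC);cv2.imwrite("pics/crop.png",b)
E
```

```text
[ 223  187  121   41 2222] [[0.57, 0.197, 0.06], [0.624, -0.08, 0.06], [0.571, -0.09, 0.06], [0.518, 0.186, 0.06]]
0 [nan nan] [[nan nan nan]]
29471.5 [[0.845, 0.417, 0.064], [0.964, -0.164, 0.064], [0.662, -0.217, 0.064], [0.551, 0.352, 0.064]] [0.30102878 0.59276352 0.30603953 0.58029504]
[[ 0.455  0.242  0.037]
 [ 0.542 -0.199  0.037]]
[[ 0.452  0.095  0.01 ]
 [ 0.489  0.091  0.01 ]
 [ 0.508  0.003  0.01 ]
 [ 0.51  -0.086  0.01 ]]<stdin>:12: RuntimeWarning: Mean of empty slice.
  ret = um.true_divide(
```

View pics/crop.png

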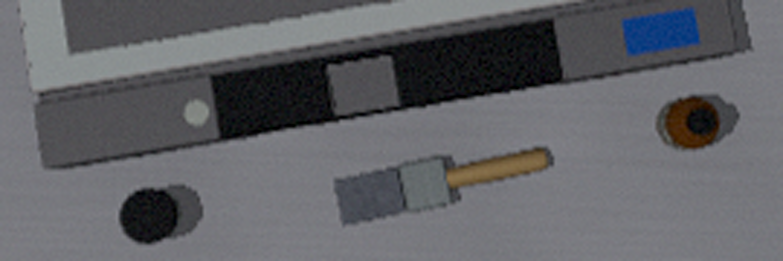

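The dot and strip are where expected. The strip measures 282 × 53 mm, which fits. The notch centre in the crop, about (364,85), lies roughly 100 mm from edge_start. Next I'll move high to above edge_start with the fingers shut.

```bash
R='[[[0.023,-0.024,0],[0,0,0]]'
python3 -m creep '[[[0.023,-0.024,0],[0,0,0]],[[0.046,-0.048,0],[0,0,0]],[[0.069,-0.072,0],[0,0,0]],[[0.092,-0.096,0],[0,0,0]],[[0.115,-0.12,0],[0,0,0]]]' 0 20
python3 -m creep '[[[0.023,-0.024,0],[0,0,0]],[[0.046,-0.048,0],[0,0,0]],[[0.069,-0.072,0],[0,0,0]],[[0.092,-0.096,0],[0,0,0]],[[0.115,-0.12,0],[0,0,0]]]'
python3 -m creep '[[[0.023,-0.024,0],[0,0,0]],[[0.046,-0.048,0],[0,0,0]],[[0.069,-0.072,0],[0,0,0]],[[0.092,-0.096,0],[0,0,0]],[[0.115,-0.12,0],[0,0,0]]]'
python3 -m creep '[[[0.023,-0.024,0],[0,0,0]],[[0.046,-0.048,0],[0,0,0]],[[0.069,-0.072,0],[0,0,0]],[[0.092,-0.096,0],[0,0,0]],[[0.115,-0.12,0],[0,0,0]]]'
```

```text
time_s: 0.57
ee_pos: [0.2761, -0.4367, 0.231]
eef_rot: [[0.944, 0.331, -0.0], [0.331, -0.944, 0.001], [0.0, -0.001, -1.0]]
ft_force: [0.8, 0.0, -0.6]
opening: 0.299
finger_force: 0.0
time_s: 0.98
ee_pos: [0.3449, -0.2853, 0.2312]
eef_rot: [[0.944, 0.331, -0.0], [0.331, -0.944, 0.0], [0.0, -0.0, -1.0]]
ft_force: [1.1, -0.4, -0.0]
opening: -0.008
finger_force: 0.0
time_s: 1.4
ee_pos: [0.4136, -0.134, 0.2313]
eef_rot: [[0.944, 0.331, -0.0], [0.331, -0.944, 0.0], [-0.0, -0.0, -1.0]]
ft_force: [-0.1, -0.4, 0.2]
opening: -0.002
finger_force: 0.0
time_s: 1.82
ee_pos: [0.4823, 0.0174, 0.2312]
eef_rot: [[0.943, 0.332, -0.0], [0.332, -0.943, -0.0], [-0.0, -0.0, -1.0]]
ft_force: [0.8, -0.0, 0.4]
opening: 0.001
finger_force: 0.0
```

```bash
python3 - <<'E'
from rig import monitor
from h import *
s=monitor.read_state();R=s["eef_rot"];p=s["ee_pos"]
print(s["time_s"],p,R[:,0],s["joints"])
print("to start",R.T@(np.array([.543,.170,.23])-p))
E
```

```text
1.8167 [0.48234494 0.01738527 0.23124426] [ 9.43418105e-01  3.31605521e-01 -2.41168422e-04] [-1.95971767e-01  3.37213784e-01  1.78041650e+00 -1.00184358e-04
  1.02419194e+00  1.03687176e+00]
to start [ 0.10783127 -0.12386589  0.0012236 ]
```

```bash

python3 -m creep '[[[0.027,-0.031,0],[0,0,0.04]],[[0.054,-0.062,0],[0,0,0.08]],[[0.081,-0.093,0],[0,0,0.12]],[[0.108,-0.124,0],[0,0,0.145]],[[0.108,-0.124,0],[0,0,0.145]]]'
python3 -m creep '[[[0,0,0.025],[0,0,0]],[[0,0,0.05],[0,0,0]],[[0,0,0.075],[0,0,0]],[[0,0,0.1],[0,0,0]],[[0,0,0.1],[0,0,0]]]'
python3 - <<'E'
from rig import optics
import cv2
d=optics.get_image("wrist");cv2.imwrite("pics/w1.png",d["img"])
d=optics.get_image("top");cv2.imwrite("pics/t1.png",cv2.resize(d["img"][150:270,150:420],None,fx=2.9,fy=2.9))
E
```

```text
time_s: 2.23
ee_pos: [0.5454, 0.1749, 0.2314]
eef_rot: [[0.98, 0.197, 0.004], [0.197, -0.98, 0.004], [0.005, -0.003, -1.0]]
ft_force: [1.0, -0.6, 0.4]
opening: -0.003
finger_force: 0.0
time_s: 2.65
ee_pos: [0.539, 0.1676, 0.1267]
eef_rot: [[0.981, 0.192, -0.011], [0.192, -0.981, -0.001], [-0.011, -0.001, -1.0]]
ft_force: [-0.3, 0.3, -0.6]
opening: -0.0
finger_force: 0.0
```

View pics/w1.png

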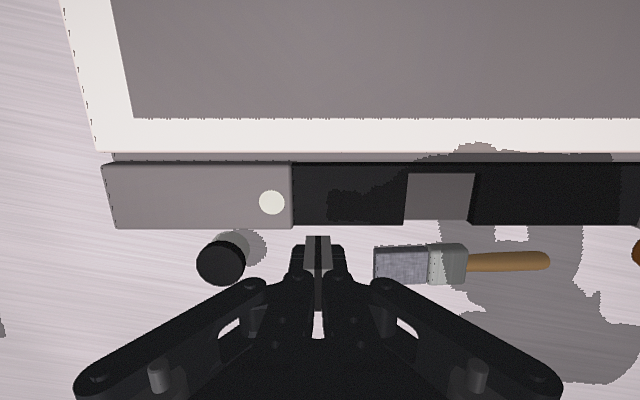

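The wrist view shows the dot at (272,202) and the strip's dot end at x≈291, rows 163–228. The notch has its back corners at (407,173) and (475,173) and its front near row 220. I'll measure from these.

```bash
python3 - <<'E'
from rig import optics,monitor
from h import *
d=optics.get_image("wrist");s=monitor.read_state();R=s["eef_rot"];p=s["ee_pos"];print(s["time_s"],p,R[:,0],s["ft_force"])
im=cv2.cvtColor(d["img"],cv2.COLOR_BGR2GRAY)
P=ray(d,[[291,163],[291,228],[272,202],[407,173],[475,173]],[.06,.06,.064,.06,.06]);print(np.round(P,4).tolist())
ex=np.array([.9815,.191,0]);ey=np.array([-.191,.9815,0])
o=(P[0]+P[1])/2  # scanner (-175,140)
for q in P: print(np.round([(q-o)@ex*1000-175,(q-o)@ey*1000+140],1))
st=o-.005*ex-.02*ey;print("start",st,"tool shift",R.T@(st-p))
cv2.imwrite("pics/w2.png",d["img"])
E
```

```text
2.8 [0.54338011 0.16822314 0.13194712] [9.81502139e-01 1.91450174e-01 6.17979470e-04] [-0.01067349  0.32532756  0.19496461]
[[0.5749, 0.1962, 0.06], [0.5207, 0.1873, 0.06], [0.5419, 0.2057, 0.064], [0.5845, 0.1056, 0.06], [0.5947, 0.0533, 0.06]]
[-147.5  139.2]
[-202.5  140.8]
[-178.1  154.8]
[-155.5   48.4]
[-155.4   -4.9]
start [0.54671725 0.1711913  0.06      ] tool shift [ 0.00379921 -0.00228061  0.07194928]
```

```bash

python3 -m creep '[[[0.004,-0.001,0.015],[0,0,0]],[[0.004,-0.001,0.03],[0,0,0]],[[0.004,-0.001,0.045],[0,0,0]],[[0.004,-0.001,0.055],[0,0,0]],[[0.004,-0.001,0.062],[0,0,0]]]'
python3 -m creep '[[[0,0,0.002],[0,0,0]],[[0,0,0.004],[0,0,0]],[[0,0,0.006],[0,0,0]],[[0,0,0.006],[0,0,0]],[[0,0,0.006],[0,0,0]]]'
```

```text
time_s: 3.22
ee_pos: [0.5474, 0.1702, 0.0699]
eef_rot: [[0.981, 0.192, 0.002], [0.192, -0.981, 0.0], [0.002, 0.0, -1.0]]
ft_force: [-0.4, -0.6, -0.7]
opening: 0.0
finger_force: 0.0
time_s: 3.63
ee_pos: [0.5469, 0.1702, 0.0638]
eef_rot: [[0.981, 0.192, 0.001], [0.192, -0.981, 0.0], [0.001, 0.0, -1.0]]
ft_force: [0.2, 0.7, -0.1]
opening: -0.001
finger_force: 0.0
```

```bash

python3 -m creep '[[[0,0,0.001],[0,0,0]],[[0,0,0.002],[0,0,0]],[[0,0,0.003],[0,0,0]],[[0,0,0.003],[0,0,0]],[[0,0,0.003],[0,0,0]]]'
python3 -m creep '[[[0,0,0.0005],[0,0,0]],[[0,0,0.001],[0,0,0]],[[0,0,0.001],[0,0,0]],[[0,0,0.001],[0,0,0]],[[0,0,0.001],[0,0,0]]]'
```

```text
time_s: 4.05
ee_pos: [0.5465, 0.1702, 0.0602]
eef_rot: [[0.981, 0.192, -0.0], [0.192, -0.981, -0.0], [-0.0, -0.0, -1.0]]
ft_force: [-1.4, -0.3, -0.3]
opening: 0.002
finger_force: 0.0
time_s: 4.47
ee_pos: [0.5466, 0.1702, 0.0601]
eef_rot: [[0.981, 0.192, 0.0], [0.192, -0.981, 0.0], [0.0, 0.0, -1.0]]
ft_force: [-1.7, -0.1, 4.9]
opening: 0.002
finger_force: 2.7
```

Contact at z = 0.060 with 4.9 N. Sweeping away from the dot (tool +y).

```bash

python3 -m creep '[[[0,0.005,0],[0,0,0]],[[0,0.01,0],[0,0,0]],[[0,0.015,0],[0,0,0]],[[0,0.02,0],[0,0,0]],[[0,0.025,0],[0,0,0]]]'
python3 -m creep '[[[0,0.005,0],[0,0,0]],[[0,0.01,0],[0,0,0]],[[0,0.015,0],[0,0,0]],[[0,0.02,0],[0,0,0]],[[0,0.025,0],[0,0,0]]]'
```

```text
time_s: 4.88
ee_pos: [0.552, 0.1462, 0.0601]
eef_rot: [[0.982, 0.191, 0.002], [0.191, -0.982, 0.001], [0.002, -0.001, -1.0]]
ft_force: [-0.9, 4.0, 5.8]
opening: -0.002
finger_force: 2.7
time_s: 5.3
ee_pos: [0.5568, 0.1216, 0.0601]
eef_rot: [[0.982, 0.191, 0.002], [0.191, -0.982, 0.001], [0.002, -0.001, -1.0]]
ft_force: [-0.1, 3.8, 5.0]
opening: 0.001
finger_force: 2.8
```

```bash

for i in 1; do python3 -m creep '[[[0,0.003,0],[0,0,0]],[[0,0.006,0],[0,0,0]],[[0,0.009,0],[0,0,0]],[[0,0.012,0],[0,0,0]],[[0,0.015,0],[0,0,0]]]'; done
python3 -m creep '[[[0,0.002,0],[0,0,0]],[[0,0.004,0],[0,0,0]],[[0,0.006,0],[0,0,0]],[[0,0.008,0],[0,0,0]],[[0,0.01,0],[0,0,0]]]'
python3 -m creep '[[[0,0.002,0],[0,0,0]],[[0,0.004,0],[0,0,0]],[[0,0.006,0],[0,0,0]],[[0,0.008,0],[0,0,0]],[[0,0.01,0],[0,0,0]]]'
```

```text
time_s: 5.72
ee_pos: [0.5596, 0.107, 0.0601]
eef_rot: [[0.982, 0.191, 0.001], [0.191, -0.982, 0.001], [0.002, -0.001, -1.0]]
ft_force: [0.3, 3.9, 5.5]
opening: -0.002
finger_force: 2.9
time_s: 6.13
ee_pos: [0.5614, 0.0972, 0.06]
eef_rot: [[0.982, 0.191, 0.001], [0.191, -0.982, 0.001], [0.001, -0.001, -1.0]]
ft_force: [-0.5, 4.6, 5.1]
opening: 0.0
finger_force: 2.6
time_s: 6.55
ee_pos: [0.5628, 0.0863, 0.059]
eef_rot: [[0.981, 0.192, -0.001], [0.192, -0.981, -0.0], [-0.001, 0.0, -1.0]]
ft_force: [0.7, -0.5, -0.2]
opening: -0.002
finger_force: 0.0
```

The force vanished at about 85 mm and z fell, so the finger is in the notch. I'll centre it 13 mm further on, then lower it.

```bash

python3 -m creep '[[[0,0.004,0],[0,0,0]],[[0,0.008,0],[0,0,0]],[[0,0.012,0],[0,0,0]],[[0,0.013,0],[0,0,0]],[[0,0.013,0],[0,0,0]]]'
python3 -m creep '[[[0,0,0.0015],[0,0,0]],[[0,0,0.003],[0,0,0]],[[0,0,0.0045],[0,0,0]],[[0,0,0.006],[0,0,0]],[[0,0,0.006],[0,0,0]]]'
python3 - <<'E'
from rig import optics
import cv2
d=optics.get_image("wrist");cv2.imwrite("pics/w3.png",d["img"])
E
```

```text
time_s: 6.97
ee_pos: [0.5656, 0.0735, 0.0593]
eef_rot: [[0.982, 0.191, 0.0], [0.191, -0.982, -0.0], [0.0, 0.0, -1.0]]
ft_force: [0.7, -0.4, -0.3]
opening: 0.003
finger_force: 0.0
time_s: 7.38
ee_pos: [0.5651, 0.0742, 0.0529]
eef_rot: [[0.981, 0.192, -0.001], [0.192, -0.981, 0.0], [-0.001, -0.0, -1.0]]
ft_force: [0.3, -0.3, -0.3]
opening: -0.005
finger_force: 0.0
```

View pics/w3.png

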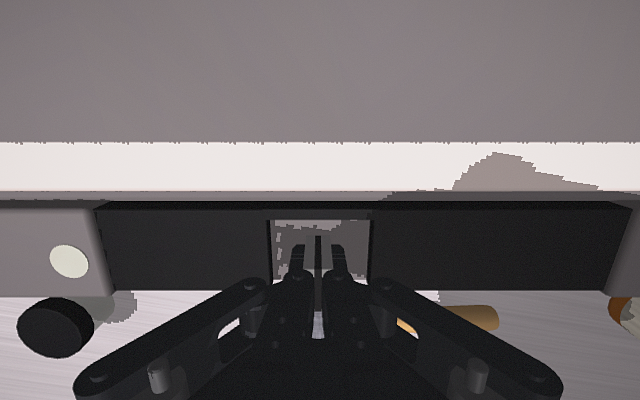

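The fingertip is centred in the notch: the notch spans columns 268–374 and the finger is at 318. Now I'll press.

```bash

python3 -m creep '[[[0,0,0.001],[0,0,0]],[[0,0,0.002],[0,0,0]],[[0,0,0.003],[0,0,0]],[[0,0,0.004],[0,0,0]],[[0,0,0.005],[0,0,0]]]'
python3 -m creep '[[[0,0,0.001],[0,0,0]],[[0,0,0.002],[0,0,0]],[[0,0,0.003],[0,0,0]],[[0,0,0.003],[0,0,0]],[[0,0,0.003],[0,0,0]]]'
```

```text
time_s: 7.85
ee_pos: [0.5655, 0.0741, 0.0487]
eef_rot: [[0.981, 0.192, 0.0], [0.192, -0.981, 0.0], [0.0, 0.0, -1.0]]
ft_force: [-1.5, -0.2, 3.9]
opening: 0.004
finger_force: 2.1
time_s: 8.27
ee_pos: [0.5655, 0.074, 0.0452]
eef_rot: [[0.981, 0.192, 0.0], [0.192, -0.981, 0.0], [0.0, -0.0, -1.0]]
ft_force: [0.2, -0.6, 2.0]
opening: 0.002
finger_force: 1.2
```

```bash

python3 -m creep '[[[0,0,0.0005],[0,0,0]],[[0,0,0.001],[0,0,0]],[[0,0,0.0015],[0,0,0]],[[0,0,0.0015],[0,0,0]],[[0,0,0.0015],[0,0,0]]]'
```

```text
time_s: 8.68
ee_pos: [0.5655, 0.0741, 0.0449]
eef_rot: [[0.981, 0.192, 0.0], [0.192, -0.981, -0.0], [0.0, 0.0, -1.0]]
ft_force: [-2.1, 1.6, 10.5]
opening: 0.002
finger_force: 5.5
```

Hard stop at 10.5 N with z = 0.045. Retreating straight up.

```bash

python3 -m creep '[[[0,0,-0.005],[0,0,0]],[[0,0,-0.015],[0,0,0]],[[0,0,-0.03],[0,0,0]],[[0,0,-0.05],[0,0,0]],[[0,0,-0.075],[0,0,0]]]'
python3 -m creep '[[[-0.01,0,-0.025],[0,0,0]],[[-0.02,0,-0.05],[0,0,0]],[[-0.03,0,-0.075],[0,0,0]],[[-0.04,0,-0.1],[0,0,0]],[[-0.04,0,-0.1],[0,0,0]]]'
python3 -m creep '[[[0,0,0],[0,0,0]],[[0,0,0],[0,0,0]],[[0,0,0],[0,0,0]],[[0,0,0],[0,0,0]],[[0,0,0],[0,0,0]]]'
python3 - <<'E'
from rig import optics
import cv2,numpy as np
d=optics.get_image("wrist")["img"];e=optics.get_image("scene")["img"]
cv2.imwrite("pics/end.png",np.vstack([cv2.resize(d,(480,300)),cv2.resize(e,(480,300))]))
E
```

```text
time_s: 9.1
ee_pos: [0.5643, 0.074, 0.1185]
eef_rot: [[0.981, 0.191, -0.003], [0.191, -0.982, 0.0], [-0.003, -0.001, -1.0]]
ft_force: [0.2, -0.1, -0.7]
opening: 0.003
finger_force: 0.0
time_s: 9.52
ee_pos: [0.527, 0.0661, 0.2235]
eef_rot: [[0.981, 0.192, 0.007], [0.192, -0.981, -0.001], [0.007, 0.002, -1.0]]
ft_force: [-0.0, -0.3, 0.3]
opening: 0.0
finger_force: 0.0
time_s: 9.93
ee_pos: [0.5258, 0.0664, 0.2176]
eef_rot: [[0.981, 0.192, -0.002], [0.192, -0.981, 0.0], [-0.002, -0.001, -1.0]]
ft_force: [0.4, 0.1, 0.1]
opening: 0.002
finger_force: 0.0
```

View pics/end.png

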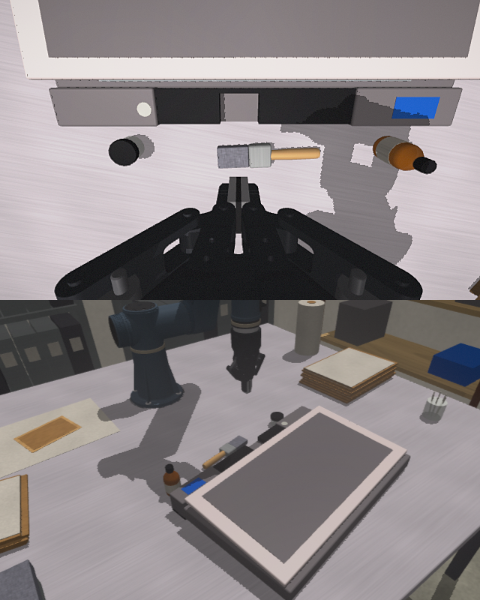

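The cover is ajar: its raised rim now hides part of the strip in the scene view. The key is down, and the bottle, loupe and brush are undisturbed.

```bash
python3 -c "from rig import job; print(job.sign_off())"
```

```text
the job is handed in; nothing more can be done
None
```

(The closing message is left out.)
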